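# Press a filter cassette shut in locking bench pliers

## Task

One of the filter cassettes on the tray is still open, its upper half standing proud of the lower. Bring it, standing upright, into the V at the back of the bench pliers' jaws, squeeze the upper handle down over centre until it locks so that the jaw presses the cassette shut, then pull the release lever so that the pliers spring fully open. Leave the shut cassette standing in the V and all the other things where they are.

Things in the scene. Friction and masses are not known exactly. Their poses are not given: they have to be found in the camera images.
- press: Locking pliers of bare steel on a foot plate, fixed to the bench. Origin on the bench under the middle of the V where the cassette is pressed; x runs from the open mouth through the jaws to the handles' end, z up. All x, y, z below are in this frame. Side cheeks at x 26 to 111 mm, y +-19 mm, up to z = 80 mm, up to 144 mm for x < 61 mm. Fixed lower handle from x = 105 to 255 mm, top at z = 64 mm.
- press_nest (a point): Middle of the V, on the deck's top (z = 15 mm), where the cassette's axis must stand; same axes as the press. The flat deck is 70 mm wide (y), from x = -105 to 45 mm, without rims, clear in front of the V. The V's two walls (each at 45 degrees, 15 mm high) stop a 44 mm round cassette pushed along +x exactly at x = y = 0.
- jaw_nose (a point): Centre of the nose of the upper jaw, a 28 mm wide round bar of 8 mm radius across the press. The jaw reaches over the deck from a pivot at x = 75, z = 58 mm. Open, the nose's underside is 66 mm above the bench over x = 0 and no part of the jaw lies in front of x = -12 mm; locked, the underside is 45 mm above the bench, the height of a shut cassette.
- handle_pad (a point): Place to press on the upper handle: on its top, 170 mm behind its pivot, 20 mm before its end. The handle is a 22 mm wide steel bar hinged about the press's y axis at x = 36, z = 128 mm. This point is at about x = 185, z = 215 mm when open and x = 206, z = 98 mm when locked.
- press_handle (a joint): Angle of the upper handle: 0 fully open (a spring holds it up), 0.70 rad hard down. Pushing it down closes the jaw; it takes up to about 15 N at handle_pad with the cassette in. From 0.64 rad on it is over centre: it goes to 0.70 and stays locked there by itself.
- release_top (a point): Middle of the crossbar (50 mm long across the press, 10 mm thick) on top of the release lever, which stands upright behind the end of the upper handle; at rest the bar is at x = 265, z = 132 mm. In front of it (towards the jaws) closed fingers fit from above, over the end of the locked handle (top at z = 98 mm, end at x = 226 mm).
- press_release (a joint): Angle of the release lever: 0 at rest (a light spring returns it), up to 0.8 rad as its top is pulled away from the jaws, along +x. It pivots about the press's y axis at x = 241, z = 66 mm. At about 0.4 rad its toe has lifted the locked handle back over centre and the handle springs up. It takes less than 10 N at the crossbar.
- open_cassette_mid (a point): The open cassette: two grey plastic discs, 44 mm in diameter, one over the other, with an 8 mm gap round a narrower white neck; 38 mm tall open, 30 mm shut, about 100 g. The point is on its axis 15 mm above its underside. It starts standing on the tray among the shut ones, in any of their places.
- open_cassette_top (a joint): How far the open cassette's upper half has been pressed down: 0 open (8 mm gap), 0.008 m fully shut. It needs about 30 N and stays where it is pressed.
- tray: Shallow square steel tray 200 x 200 mm, fixed; floor 3 mm above the bench, rims 8 mm high. Origin under its centre. The cassettes and the jar stand on it about 80 mm apart.
- shut_cassette_a_mid (a point): A shut cassette, 44 mm in diameter, 30 mm tall, to be left alone; point half-way up on its axis.
- shut_cassette_b_mid (a point): Another shut cassette, the same.
- jar_mid (a point): Small brown jar on the tray, 40 mm in diameter, 52 mm tall; point half-way up. Leave alone.
- bottle_mid (a point): Capped bottle beside the press, 60 mm in diameter, 150 mm tall; point half-way up. Leave alone.
- beaker_mid (a point): Glass beaker beside the press, 64 mm in diameter, 60 mm tall; point half-way up. Leave alone.
- gland_mid (a point): Steel gland beside the handles, 34 mm in diameter, 35 mm tall; point half-way up. Leave alone.
- wrench_mid (a point): Wrench 140 mm long lying flat on the bench; point near its middle. Leave alone.

How it is judged (in metres and radians):
On the way, in this order (a step that is already met when the one before it is completed fails the run):
1. the cassette, still open, stands upright on the deck in the V (horizontal distance between open_cassette_mid and press_nest below 0.006 m and angle between open_cassette_mid's own z axis and vertical below 0.1 rad and z of open_cassette_mid in the frame of press_nest between 0.011 and 0.019 m and value of joint open_cassette_top below 0.002 m and value of joint press_handle below 0.2 rad), for 0.2 s.
2. the handle is squeezed down over centre and the jaw has pressed the cassette shut in the V (horizontal distance between open_cassette_mid and press_nest below 0.008 m and value of joint press_handle above 0.66 rad and value of joint open_cassette_top above 0.006 m), for 0.2 s.
3. the release lever is pulled and the handle is no longer locked (value of joint press_release above 0.25 rad and value of joint press_handle below 0.6 rad), for 0.02 s.
At the end, for the whole second after the job is handed in: The pliers are fully open (handle within 0.08 rad of its open stop and at rest), the release lever is back at rest (within 0.1 rad), and the cassette is shut (less than 2 mm of its gap left), standing upright and at rest on the deck within 9 mm of the middle of the V (value of joint press_handle below 0.08 rad and value of joint press_release below 0.1 rad and value of joint open_cassette_top above 0.006 m and horizontal distance between open_cassette_mid and press_nest below 0.009 m and angle between open_cassette_mid's own z axis and vertical below 0.1 rad and z of open_cassette_mid in the frame of press_nest between 0.011 and 0.019 m and linear speed of open_cassette below 0.02 m/s and velocity of joint press_handle below 0.1 rad/s); the robot touches nothing.
It fails at once if another thing on the tray or bench is moved more than 25 mm or knocked over (distance of any of shut_cassette_a_mid, shut_cassette_b_mid, jar_mid, bottle_mid, beaker_mid, gland_mid, wrench_mid from where it was at the start of the episode above 0.025 m or angle between any of shut_cassette_a_mid, shut_cassette_b_mid, jar_mid, bottle_mid, beaker_mid, gland_mid, wrench_mid's own z axis and vertical above 0.5 rad).
It also fails if it takes over 54 s, if anything falls off the work surface, if the arm or the gripper's body presses on something with over 40 N, if the wrist force passes 120 N, or if a joint passes its speed limit or range.

## Robot

A 6-joint arm with a two-finger parallel gripper is mounted at the origin on the work surface. World frame = base frame: x ahead of the robot, y to its left, z up, the work surface at z = 0. Lengths are in mm, angles in degrees, forces in N, time in s.
With the tool pointing down it reaches from about 425 to 1125 mm from the base axis. Payload 14.9 kg.
Tool frame: the origin (TCP) lies at the very end of the fingers, on their centre line; the grasp point (between the pads) lies ctrl.hold_point_z behind it (ctrl.hold_point_z is the distance from the TCP to the grasp point, in mm); z points along the fingers, y is the line along which they close (so a half turn about z gives the same grasp; the last joint's range is limited). The gripper opens to 91 mm and grips with 3 to 60 N. Pads are 32 mm wide; open, the fingers measure 118 mm over their backs; the gripper's body (76 mm by 178 mm) begins 60 mm behind the grasp point.
Start: joints at [63.524, 21.709, 99.362, -0, 58.929, -1.908], TCP at [291.054, 636.636, 213.932] pointing down, gripper open.
Joint ranges: [-158.91, 158.91], [-42.39, 125.64], [0.06, 152.35], [-60.88, 240.88], [17.5, 164.5], [-176.32, 176.32]. Speed limits (degrees/s): [108.29, 108.29, 136.94, 180, 180, 180].

## Interface

Orientations are given as [roll, pitch, yaw] about the fixed x, y, z axes, in that order (R = Rz(yaw) Ry(pitch) Rx(roll)).
In Python, from workcell import ctrl gives the robot as it stands.
- The arm moves only by the tool play_rows, never from a script. Its argument "deltas" is one flat list of numbers, 7 for each row, row after row: the shift along the tool's x, y, z in m, then the turn, a rotation vector about the tool's x, y, z in degrees, then the opening in per cent of the stroke, from 0 (shut) to 100 (fully open). A call has 1 to 20 rows; each row shifts and turns the commanded pose from where the row before left it, along the tool's axes as they then stand; what a row does not reach is not made up. A row lasts 1/8 s, in which the tool goes at most 62.5 mm and 10.7 degrees, less where a joint would pass 70% of its speed; a pose out of reach is approached as far as the arm can. A call is refused whole if a number of a shift passes 0.0625 or a number of a turn 10.7, either way. A call with a gripper value outside its range is refused whole. The fingers move at their own pace and stop on an object; "force" is the grip in N (left out, the last holds). Time passes only in rows, so rows that do not move let the fingers close. It gives the time, the measured TCP pose, the force, the opening and the grip force at its end, in the units of the state.
- ctrl.sense(): the state, without advancing time (a new reading comes with each control period).
- ctrl.get_image(name): name is "scene" or "top"; returns (picture, depth): 480x640x3 uint8, red, green, blue; 480x640 float32, mm along the optical axis (not along the pixel's ray), 0 where there is no reading.
- ctrl.get_calibration(name): a dict with "fx", "fy", "cx", "cy" (pixels), "distortion" ([k1, k2, p1, p2, k3] as OpenCV has them; the pictures are not rectified), "origin" and "orientation" of the camera in the world. Camera axes: x right, y up, looking along -z (the intrinsics and any distortion apply to the point x, -y, -z); pixel columns grow to the right and rows downward; lengths in mm; the calibration is good to about 2 mm. A picture is of the moment at which its call begins. get_calibration takes no time and is no camera call.
- ctrl.close_job(): hands the job in; it is judged then, once.
Trained networks look in the newest picture that a camera, given by its name, has taken for a name from the list of things; names that differ only in an ending like _2 or _b are one class to them, and where a whole thing is asked for, a point or a joint stands for the part that bears it (a point fixed in the world has none). Each returns a list of dicts, best first, with "confidence" (0 to 1); they miss things now and then, are a little off and sometimes report something else, mostly with a low value. They report only what shows in the picture. A call takes as long as a camera call.
- ctrl.spot_in(camera, target): "point" ([column, row] as shares, 0 to 1, of the picture: columns of its width, rows of its height, amid what is visible of it).
The state is a dict: "time": time; "joint_positions": joint angles; "joint_velocities": joint speeds; "tau": joint torques, N m; "tcp_pos": TCP position; "tcp_rot": TCP orientation; "force": force on the tool from outside, world axes, zero at the start; "torque": the same for the moment, N m; "width": opening from 0.0 (shut) to 1.0 (fully open); "finger_force": force on a finger pad.
Only numpy, scipy, OpenCV 4.12 (cv2) and the standard library are available. Lean on these libraries where they do the work, as an engineer would, in place of code of your own. Each camera call takes 0.05 s, during which the arm holds its last target. There are 200 camera calls.

## Working session

There is one attempt and no reset: what is moved stays moved. The work goes in short steps, Python scripts to look and compute and a tool call to move; the robot and the scene stay as the last step left them, time stands still between calls to the robot, and variables do not carry over. Pictures are saved under pics/ and viewed, at most 10 in all, crops included, and the job is handed in when it is done.

Besides the shell and the picture viewer there is one more tool, called after "Call:" as name(argument=value, ...), one argument or row to a line, values as JSON. play_rows: Moves the arm, as the interface text tells. Its arguments: {"type":"object","properties":{"deltas":{"type":"array"},"force":{"type":"number"}},"required":["deltas"]}

```bash
mkdir -p pics; cat > h.py <<'E'
import numpy as np, cv2
from scipy.spatial.transform import Rotation as R
from workcell import ctrl
def cam(n):
    c=ctrl.get_calibration(n); return c
def rot(o):
    o=np.array(o,float)
    if o.shape==(3,3): return o
    if o.size==4: return R.from_quat(o).as_matrix()
    return R.from_euler('xyz',o,degrees=True).as_matrix()
def ray(c,uv):
    K=np.array([[c['fx'],0,c['cx']],[0,c['fy'],c['cy']],[0,0,1.]])
    p=cv2.undistortPoints(np.array([[uv]],float),K,np.array(c['distortion'],float))[0,0]
    return rot(c['orientation'])@np.array([p[0],-p[1],-1.])
def at_z(c,uv,z):
    d=ray(c,uv); o=np.array(c['origin'],float); return o+d*(z-o[2])/d[2]
def cloud(c,depth):
    K=np.array([[c['fx'],0,c['cx']],[0,c['fy'],c['cy']],[0,0,1.]])
    v,u=np.mgrid[0:480,0:640]
    p=cv2.undistortPoints(np.stack([u,v],-1).reshape(-1,1,2).astype(float),K,np.array(c['distortion'],float))[:,0]
    d=np.c_[p[:,0],-p[:,1],-np.ones(len(p))]*depth.reshape(-1,1)
    return (d@rot(c['orientation']).T+np.array(c['origin'])).reshape(480,640,3)
E
python3 - <<'E'
from h import *
print(ctrl.sense(), ctrl.hold_point_z)
for n in ("scene","top"):
    im,d=ctrl.get_image(n); c=cam(n); print(n,c)
    cv2.imwrite(f"pics/{n}0.png",im[:,:,::-1]); np.savez(f"{n}0.npz",im=im,d=d)
    P=cloud(c,d)
    for t in ["press","handle_pad","release_top","jaw_nose","press_nest","open_cassette_mid","shut_cassette_a_mid","jar_mid","bottle_mid","beaker_mid","gland_mid","wrench_mid","tray"]:
        for r in ctrl.spot_in(n,t)[:3]:
            u,v=r['point'][0]*640,r['point'][1]*480
            print(t,round(r['confidence'],2),round(u),round(v),P[int(min(v,479)),int(min(u,639))].round())
E
```

```text
{'time': 0.0, 'joint_positions': array([ 6.35234048e+01,  2.17402433e+01,  9.93950743e+01,  3.08890575e-04,
        5.89299151e+01, -1.90699450e+00]), 'joint_velocities': array([0.02175203, 0.01167984, 0.10968403, 0.01301699, 0.08116223,
       0.02308461]), 'tau': array([-8.13601742e-03, -7.63744855e+01, -4.34339654e+01,  6.47624815e-02,
        4.26029193e-02, -8.47866886e-05]), 'tcp_pos': array([290.87341495, 636.26370735, 213.27179288]), 'tcp_rot': array([-1.79934812e+02, -2.43500728e-03,  1.55430238e+02]), 'force': array([ 0.02127357,  0.58098936, -0.85063436]), 'torque': array([ 0.01111967,  0.00714681, -0.03788905]), 'finger_force': 0.0, 'width': 1.0024931907329337} 18.8
scene {'fx': 495.29397046961947, 'fy': 495.29397046961947, 'cx': 330.22918795691766, 'cy': 239.48922196176696, 'distortion': array([-0.08819252,  0.        ,  0.        ,  0.        ,  0.        ]), 'origin': array([1231.26389864, -280.76488071,  686.61379523]), 'orientation': array([53.56840054,  0.8620826 , 67.06181437])}
press 0.59 358 252 [508.  77.  59.]
release_top 0.85 434 209 [488. 268. 105.]
release_t
[... 959 characters left out ...]
52,   0.20938959, -93.93033239])}
press 0.95 257 285 [484. 102.  57.]
press 0.39 220 278 [487. 158. 178.]
handle_pad 0.92 219 277 [490. 158. 177.]
release_top 0.75 168 287 [488. 271. 108.]
jaw_nose 0.57 290 280 [485.  33.  91.]
open_cassette_mid 0.59 417 284 [ 465. -226.   40.]
shut_cassette_a_mid 0.83 459 242 [ 549. -327.   26.]
jar_mid 0.55 420 247 [ 539. -235.   56.]
bottle_mid 0.88 248 227 [593. 108. 114.]
bottle_mid 0.22 218 278 [487. 161. 180.]
beaker_mid 0.61 309 228 [607. -12.   0.]
gland_mid 0.62 213 254 [560. 193.  33.]
gland_mid 0.29 420 285 [ 462. -231.   43.]
gland_mid 0.18 417 247 [ 541. -230.   52.]
wrench_mid 0.89 342 180 [709. -92.   7.]
tray 0.68 435 263 [ 514. -275.    1.]
```

View pics/scene0.png

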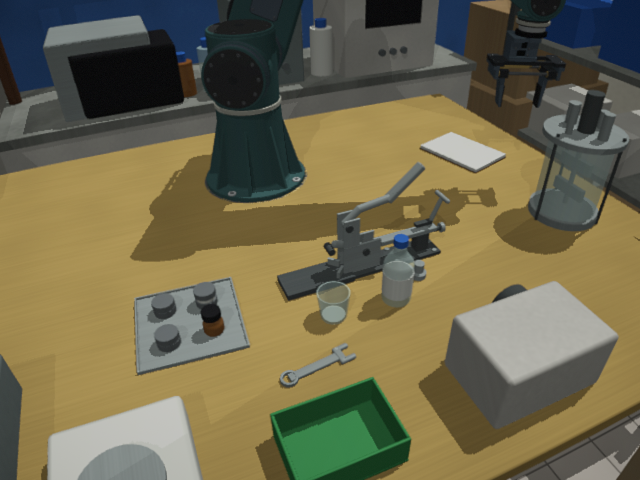

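View pics/top0.png

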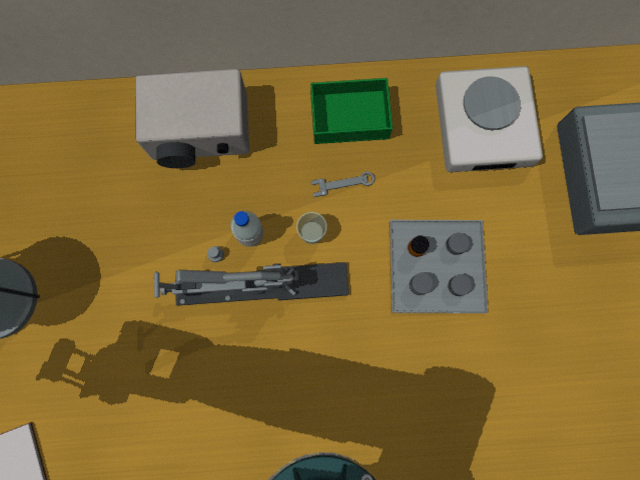

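The open cassette is the tray's near-left one: scene (204,293), top (424,284). It stands higher than the others. The press lies along world +y, with its deck end at top (348,282) and its release bar at top (157,285). Next I'll fit both precisely.

```bash
python3 - <<'E'
from h import *
for n in("top","scene"):
    f=np.load(n+"0.npz"); P=cloud(cam(n),f['d']); Q=P.reshape(-1,3); Q=Q[f['d'].reshape(-1)>0]
    g=lambda x0,x1,y0,y1,z0,z1:Q[(Q[:,0]>x0)&(Q[:,0]<x1)&(Q[:,1]>y0)&(Q[:,1]<y1)&(Q[:,2]>z0)&(Q[:,2]<z1)]
    b=g(400,450,-100,100,-30,30); print(n,'bench z',np.median(b[:,2]))
    d=g(430,550,-110,-10,9,22); print('deck',len(d),np.median(d[:,2]),cv2.minAreaRect(d[:,:2].astype(np.float32)))
    dd=g(430,550,-120,300,7,22); r=cv2.minAreaRect(dd[:,:2].astype(np.float32)); print('foot',r)
    # deck edges per y bin
    for y in range(-100,-20,12):
        s=d[abs(d[:,1]-y)<6]; 
        if len(s): print(y, s[:,0].min().round(1),s[:,0].max().round(1),end=' | ')
    print()
    h=g(440,540,60,240,120,260)
    for y in range(60,220,15):
        s=h[abs(h[:,1]-y)<7]
        if len(s)>5: print('hnd',y,len(s),s.min(0).round(1),s.max(0).round(1), np.median(s,0).round(1))
    rb=g(430,540,240,320,95,150); print('rel',len(rb),rb.min(0),rb.max(0),rb.mean(0))
    for nm,(x,y) in dict(open=(465,-230),c=(470,-310),a=(550,-327),jar=(539,-235),gl=(565,190),bot=(600,108),bk=(610,-12)).items():
        s=g(x-35,x+35,y-35,y+35,20,160)
        s=s[s[:,2]>np.percentile(s[:,2],90)-6]
        print(nm,len(s),np.percentile(s[:,2],50).round(1),np.array(cv2.minEnclosingCircle(s[:,:2].astype(np.float32))[0]).round(1),cv2.minEnclosingCircle(s[:,:2].astype(np.float32))[1].__round__(1), s[:,:2].mean(0).round(1))
t=cv2.imread('pics/top0.png')[230:320,140:360]; s=cv2.imread('pics/scene0.png')[150:310,270:460]
cv2.imwrite('pics/crop.png',np.vstack([cv2.resize(t,(640,262),interpolation=2), cv2.resize(s[:, :],(640,330))]))
E
```

```text
top bench z -0.158575557374661
deck 1150 14.738881532678533 ((491.45513916015625, -47.15611267089844), (70.65233612060547, 74.30909729003906), 0.34421250224113464)
foot ((497.32220458984375, 105.77445220947266), (106.5904541015625, 379.9730529785156), 0.6218960881233215)
-88 457.3 524.8 | -76 457.0 526.1 | -64 456.2 526.9 | -52 456.8 525.5 | -40 457.5 526.4 | -28 456.2 524.8 | 
hnd 60 71 [468.2  60.2 122.6] [513.3  66.8 147. ] [488.6  63.6 141.7]
hnd 75 134 [471.5  68.  121. ] [508.7  81.8 161. ] [489.5  74.3 145.4]
hnd 90 69 [482.3  83.  153.4] [498.2  96.8 165.3] [489.4  89.8 160.2]
hnd 105 61 [482.9  98.1 155.2] [498.8 111.8 167.3] [489.7 104.7 162.5]
hnd 120 68 [482.7 113.5 156.2] [497.8 126.9 169.7] [489.2 120.7 164.9]
hnd 135 68 [482.8 128.2 161. ] [498.3 141.6 172.4] [490.1 134.3 166.4]
hnd 150 90 [479.  143.4 158. ] [500.7 157.  175.7] [489.2 151.6 169.9]
hnd 165 107 [479.4 158.2 166.6] [500.4 172.  187.8] [489.2 164.7 179.8]
hnd 180 109 [478.6 173.8 181.7] [501.1 187.  201.2] [489.7 180.6 193.3]
hnd 195 119 [478.5 188.1 193.2] [501.1 201.9 214.4] [489.1 194.9 204.8]
hnd 210 
[... 1445 characters left out ...]
 [497.9 164.7 178.1]
hnd 180 107 [479.9 173.1 171.9] [503.2 186.8 201.4] [497.8 180.  190.3]
hnd 195 105 [476.9 188.  186.5] [504.4 202.  214.7] [496.5 195.2 205.2]
hnd 210 104 [479.6 203.4 197.8] [503.1 216.6 226. ] [497.  209.6 217. ]
rel 161 [466.47250455 261.70539389  95.21913402] [516.41286766 287.16358423 139.12794195] [492.35527712 276.18690905 123.51246915]
open 277 39.8 [ 470.4 -239.3] 23.1 [ 471.7 -238.7]
c 301 32.8 [ 461.6 -318.9] 23.2 [ 463.  -320.1]
a 376 32.0 [ 550.5 -324.3] 23.7 [ 551.7 -325.1]
jar 231 54.1 [ 549.6 -239.6] 18.8 [ 550.9 -241.1]
gl 68 33.9 [564.2 189.3] 12.5 [565.5 189.5]
bot 192 148.1 [605.5 115.9] 14.9 [609.7 114. ]
bk 202 57.3 [600.1 -16.3] 32.6 [607.  -15.2]
```

View pics/crop.png

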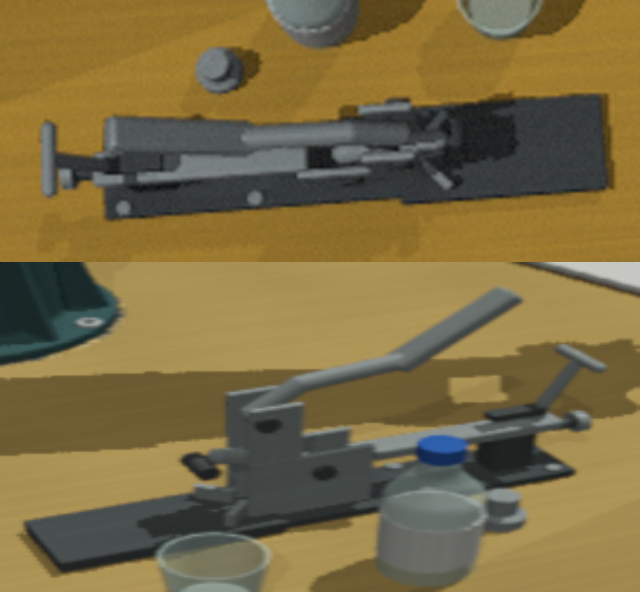

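The crops show the press axis near world x≈490.5, running along +y with its origin near (490.5, 20). The handle is up and its mouth faces −y. I'm starting the move: rotate to yaw 90, lift, and go out in x.

Call:
play_rows(
  deltas=[0,0,-0.015,0,0,9.347,65,0,0,-0.015,0,0,9.347,65,0,0,-0.015,0,0,9.347,65,0,0,-0.015,0,0,9.347,65,0,0,-0.015,0,0,9.347,65,0,0,-0.015,0,0,9.347,65,0,0,-0.015,0,0,9.347,65,0,0.044,0,0,0,0,65,0,0.044,0,0,0,0,65,0,0.044,0,0,0,0,65,0,0.044,0,0,0,0,65,0,0,0,0,0,0,65],
  force=20,
)

```text
time: 2.9
tcp_pos: [469.6, 636.0, 318.3]
tcp_rot: [180.0, 0.0, 89.9]
force: [-0.0, -0.8, -0.9]
width: 0.652
finger_force: 0.0
```

Call:
play_rows(
  deltas=[-0.0485,0,0,0,0,0,65,-0.0485,0,0,0,0,0,65,-0.0485,0,0,0,0,0,65,-0.0485,0,0,0,0,0,65,-0.0485,0,0,0,0,0,65,-0.0485,0,0,0,0,0,65,-0.0485,0,0,0,0,0,65,-0.0485,0,0,0,0,0,65,-0.0485,0,0,0,0,0,65,-0.0485,0,0,0,0,0,65,-0.0485,0,0,0,0,0,65,-0.0485,0,0,0,0,0,65,-0.0485,0,0,0,0,0,65,-0.0485,0,0,0,0,0,65,-0.0485,0,0,0,0,0,65,-0.0485,0,0,0,0,0,65,-0.0485,0,0,0,0,0,65,-0.0485,0,0,0,0,0,65,0,0,0,0,0,0,65,0,0,0,0,0,0,65],
)

```text
time: 5.4
tcp_pos: [466.9, -235.5, 318.8]
tcp_rot: [-180.0, -0.0, 90.0]
force: [-0.6, -0.2, 0.1]
width: 0.653
finger_force: 0.0
```

Call:
play_rows(
  deltas=[-0.0015,0.002,0.05,0,0,0,65,0,0,0.05,0,0,0,65,0,0,0.05,0,0,0,65,0,0,0.05,0,0,0,65,0,0,0.05,0,0,0,65,0,0,0,0,0,0,65,0,0,0.02,0,0,0,65,0,0,0.02,0,0,0,65,0,0,0.01,0,0,0,65,0,0,0.009,0,0,0,65,0,0,0,0,0,0,65,0,0,0,0,0,0,65],
)

```text
time: 6.9
tcp_pos: [469.4, -238.0, 10.5]
tcp_rot: [180.0, 0.0, 90.0]
force: [-0.1, -0.4, -0.0]
width: 0.651
finger_force: 0.0
```

Call:
play_rows(
  deltas=[0,0,0,0,0,0,30,0,0,0,0,0,0,30,0,0,0,0,0,0,30,0,0,0,0,0,0,30,0,0,0,0,0,0,30,0,0,0,0,0,0,30],
  force=20,
)

```text
time: 7.65
tcp_pos: [469.2, -237.9, 10.2]
tcp_rot: [180.0, 0.0, 90.0]
force: [-2.5, 1.3, 6.4]
width: 0.477
finger_force: 20.0
```

Call:
play_rows(
  deltas=[0,0,-0.03,0,0,0,30,0,0,-0.04,0,0,0,30,0,0.007,-0.01,0,0,0,30,0.033,0.007,0,0,0,0,30,0.033,0.007,0,0,0,0,30,0.033,0,0,0,0,0,30,0.033,0,0,0,0,0,30,0.033,0,0,0,0,0,30,0.033,0,0,0,0,0,30,0,0,0,0,0,0,30,0,0,0.03,0,0,0,30,0,0,0.02,0,0,0,30,0,0,0,0,0,0,30,0,0,0,0,0,0,30],
)

```text
time: 9.4
tcp_pos: [490.4, -40.2, 40.2]
tcp_rot: [180.0, 0.0, 90.0]
force: [-0.0, -0.8, -1.1]
width: 0.477
finger_force: 20.0
```

```bash
python3 - <<'E'
from h import *
im,d=ctrl.get_image("scene"); cv2.imwrite("pics/s1.png",cv2.resize(im[150:350,200:460,::-1],(780,600)))
s=ctrl.sense();print(s['time'],s['tcp_pos'],s['force'],s['width'])
E
```

```text
9.45 [490.62298229 -40.17440084  40.54506753] [ 0.01851707  0.3483779  -1.28793494] 0.47797789261076606
```

View pics/s1.png

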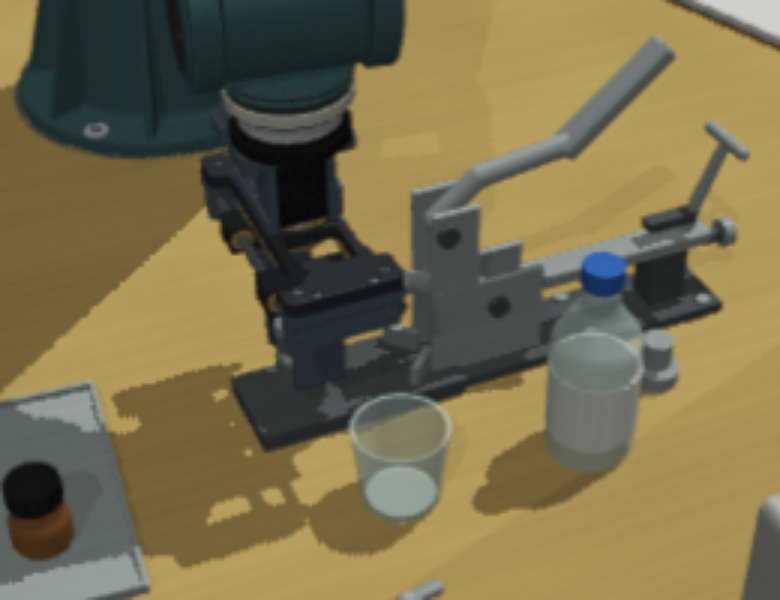

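The cassette hangs over the deck in front of the jaw, at about (315,370) in the crop, with nothing touched. I'll lower it.

Call:
play_rows(
  deltas=[0,0,0.01,0,0,0,30,0,0,0.005,0,0,0,30,0,0,0.002,0,0,0,30,0,0,0,0,0,0,30,0,0,0,0,0,0,30],
)

```text
time: 10.07
tcp_pos: [490.1, -39.9, 23.0]
tcp_rot: [180.0, 0.0, 90.0]
force: [-0.7, -0.4, -1.8]
width: 0.475
finger_force: 20.0
```

Call:
play_rows(
  deltas=[0,0,0.001,0,0,0,30,0,0,0,0,0,0,30],
)

```text
time: 10.32
tcp_pos: [490.3, -39.9, 22.2]
tcp_rot: [180.0, 0.0, 90.0]
force: [-1.9, 0.7, 3.2]
width: 0.48
finger_force: 20.0
```

Call:
play_rows(
  deltas=[0,0,0,0,0,0,65,0,0,0,0,0,0,65,0,0,0,0,0,0,65,-0.015,0,0,0,0,0,65,-0.02,0,0,0,0,0,65,-0.02,0,0,0,0,0,65,-0.005,0,0,0,0,0,0,0,0,0,0,0,0,0,0,0,0,0,0,0,0,0,0,0,0,0,0,0],
)

```text
time: 11.58
tcp_pos: [490.1, -99.4, 21.9]
tcp_rot: [-180.0, -0.0, 90.0]
force: [-0.0, -0.1, 0.1]
width: 0.241
finger_force: 0.0
```

```bash
python3 - <<'E'
from h import *
im,d=ctrl.get_image("scene"); cv2.imwrite("pics/s2.png",cv2.resize(im[200:310,250:390,::-1],(700,550)))
s=ctrl.sense();print(s['time'],s['tcp_pos'],s['force'],s['width'])
E
```

```text
11.625 [490.07277477 -99.46863339  21.93249807] [ 0.01654797 -0.96470693 -0.82624395] 0.19784867283410848
```

View pics/s2.png

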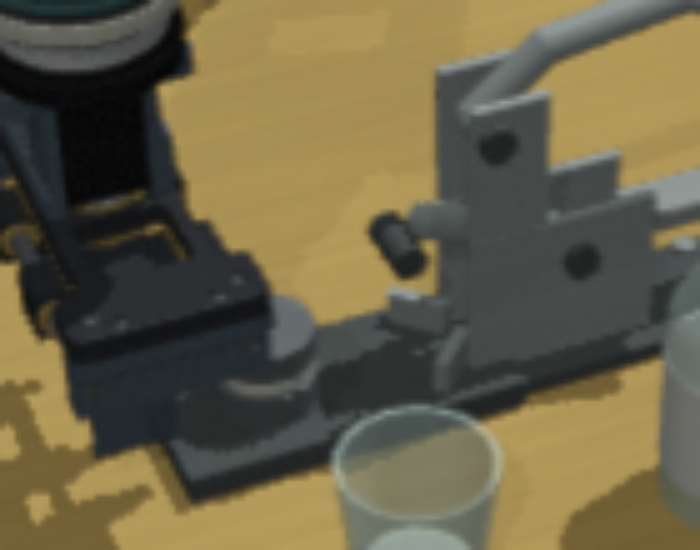

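The cassette stands upright and open on the deck at about (270,360) in the crop, clear of the fingers. Now I'll push it toward the V.

Call:
play_rows(
  deltas=[0,0,0,0,0,0,0,0,0,0,0,0,0,0,0.015,0,0,0,0,0,0,0.005,0,0,0,0,0,0,0.005,0,0,0,0,0,0,0.005,0,0,0,0,0,0,0.005,0,0,0,0,0,0,0.005,0,0,0,0,0,0,0.005,0,0,0,0,0,0,0.005,0,0,0,0,0,0,0.005,0,0,0,0,0,0,0.005,0,0,0,0,0,0,0.005,0,0,0,0,0,0,0.005,0,0,0,0,0,0,0.003,0,0,0,0,0,0,0,0,0,0,0,0,0],
)

```text
time: 13.62
tcp_pos: [490.1, -26.7, 22.0]
tcp_rot: [180.0, -0.0, 90.0]
force: [0.1, -0.6, 0.5]
width: 0.004
finger_force: 0.0
```

Call:
play_rows(
  deltas=[0.003,0,0,0,0,0,0,0.002,0,0,0,0,0,0,0,0,0,0,0,0,0],
)

```text
time: 14.0
tcp_pos: [490.1, -21.7, 21.9]
tcp_rot: [-180.0, -0.0, 90.0]
force: [-0.1, 0.6, 0.8]
width: 0.006
finger_force: 0.0
```

Call:
play_rows(
  deltas=[0.0015,0,0,0,0,0,0,0,0,0,0,0,0,0],
)

```text
time: 14.25
tcp_pos: [490.1, -20.3, 21.9]
tcp_rot: [180.0, 0.0, 90.0]
force: [0.5, 0.1, 0.0]
width: 0.005
finger_force: 0.0
```

```bash
python3 - <<'E'
from h import *
im,d=ctrl.get_image("scene"); cv2.imwrite("pics/s3.png",cv2.resize(im[200:310,250:390,::-1],(700,550)))
s=ctrl.sense();print(s['time'],s['tcp_pos'],s['force'],s['width'])
E
```

```text
14.3 [490.10568421 -20.31985351  21.95212109] [ 0.17599353  0.08586364 -0.14052875] 0.003089833232303583
```

View pics/s3.png

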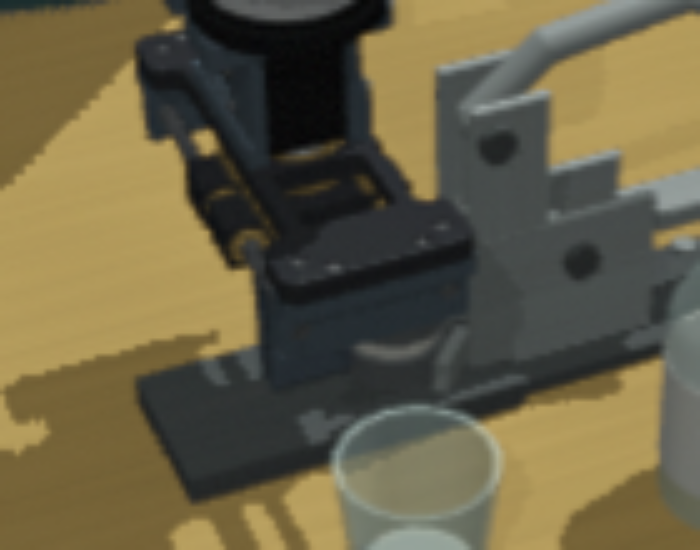

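The cassette's lower rim shows upright beside the V wall at (410,350) in the crop, and there is no stop force yet. I'll continue in small steps.

Call:
play_rows(
  deltas=[0.0015,0,0,0,0,0,0,0,0,0,0,0,0,0],
)

```text
time: 14.55
tcp_pos: [490.4, -18.9, 22.1]
tcp_rot: [180.0, 0.0, 90.0]
force: [1.1, -3.6, 0.4]
width: 0.006
finger_force: 1.7
```

Call:
play_rows(
  deltas=[0.0012,0,0,0,0,0,0,0,0,0,0,0,0,0],
)

```text
time: 14.8
tcp_pos: [490.6, -18.5, 22.2]
tcp_rot: [179.9, 0.1, 90.0]
force: [0.2, -16.1, 3.5]
width: 0.005
finger_force: 8.0
```

The cassette is seated: a stop force of 16 N at TCP y −18.5 puts the press origin at y≈19.5. Next I'll retreat, lift and go above the handle.

Call:
play_rows(
  deltas=[-0.01,0,0,0,0,0,0,-0.025,0,0,0,0,0,0,-0.025,0,0,0,0,0,0,0,0,-0.05,0,0,0,0,0,0,-0.06,0,0,0,0,0,0,-0.06,0,0,0,0,0,0,-0.06,0,0,0,0,0,0,-0.04,0,0,0,0,0,0,0,0,0,0,0],
)

```text
time: 15.92
tcp_pos: [491.3, -78.0, 294.9]
tcp_rot: [179.7, 0.0, 90.0]
force: [0.1, 0.9, 0.2]
width: 0.005
finger_force: 0.0
```

```bash
python3 - <<'E'
from h import *
s=ctrl.sense();print(s['time'],s['tcp_pos'],s['force'],s['width'])
im,d=ctrl.get_image("scene"); cv2.imwrite("pics/s4.png",cv2.resize(im[200:310,250:390,::-1],(700,550)))
E
```

```text
15.925 [491.28839598 -78.02131499 294.93408147] [0.07666077 0.86162375 0.22353407] 0.004747564830688099
```

View pics/s4.png

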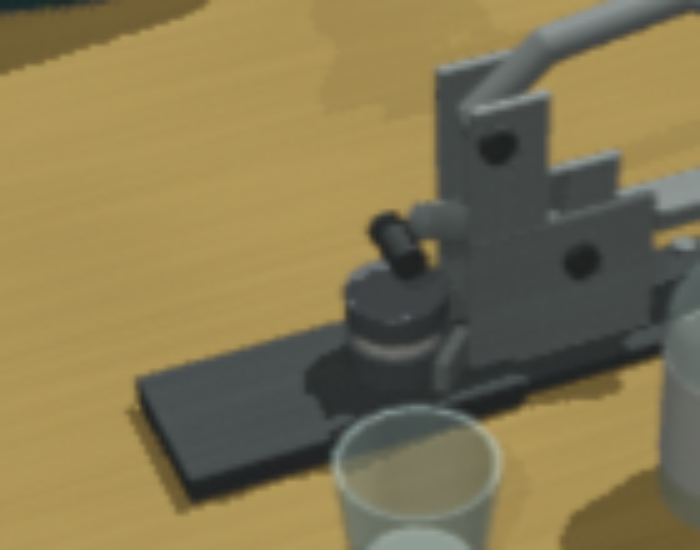

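The cassette stands upright against the V, under the nose, at (395,320) in the crop. Now I'll go to the handle pad.

Call:
play_rows(
  deltas=[0.045,0,0,0,0,0,0,0.05,0,0,0,0,0,0,0.05,0,0,0,0,0,0,0.05,0,0,0,0,0,0,0.05,0,0,0,0,0,0,0.034,0,0,0,0,0,0,0,0,0.03,0,0,0,0,0,0,0.025,0,0,0,0,0,0,0,0,0,0,0],
)

```text
time: 17.1
tcp_pos: [488.2, 200.7, 233.8]
tcp_rot: [-179.7, 0.1, 90.0]
force: [-0.7, -0.5, 0.7]
width: 0.005
finger_force: 0.0
```

Call:
play_rows(
  deltas=[0,0,0.01,0,0,0,0,0.002,0,0.01,0,0,0,0,0.003,0,0.01,0,0,0,0,0.003,0,0.01,0,0,0,0,0,0,0,0,0,0,0],
)

```text
time: 17.73
tcp_pos: [489.8, 209.4, 196.2]
tcp_rot: [-180.0, 0.0, 90.0]
force: [0.8, -1.1, 2.8]
width: 0.006
finger_force: 1.5
```

Call:
play_rows(
  deltas=[0.004,0,0.01,0,0,0,0,0.004,0,0.01,0,0,0,0,0.003,0,0.01,0,0,0,0,0.002,0,0.01,0,0,0,0,0.001,0,0.01,0,0,0,0,0,0,0.01,0,0,0,0,0,0,0,0,0,0,0],
)

```text
time: 18.6
tcp_pos: [489.9, 223.5, 136.2]
tcp_rot: [-180.0, 0.0, 90.0]
force: [-1.2, -1.3, 3.3]
width: 0.009
finger_force: 1.9
```

Call:
play_rows(
  deltas=[0,0,0.008,0,0,0,0,0,0,0.008,0,0,0,0,0,0,0.006,0,0,0,0,0,0,0.006,0,0,0,0,0,0,0.004,0,0,0,0,0,0,0,0,0,0,0],
)

```text
time: 19.35
tcp_pos: [489.9, 223.3, 104.6]
tcp_rot: [-180.0, 0.0, 90.0]
force: [-0.3, 0.5, -0.5]
width: 0.005
finger_force: 0.0
```

Call:
play_rows(
  deltas=[0,0,0.003,0,0,0,0,0,0,0.002,0,0,0,0,0,0,0,0,0,0,0],
)

```text
time: 19.73
tcp_pos: [490.0, 223.3, 99.8]
tcp_rot: [-180.0, 0.0, 90.0]
force: [-0.2, 0.7, 0.4]
width: 0.005
finger_force: 0.0
```

Call:
play_rows(
  deltas=[0,0,0.0015,0,0,0,0,0,0,0,0,0,0,0],
)

```text
time: 19.98
tcp_pos: [490.2, 223.4, 98.6]
tcp_rot: [180.0, -0.0, 90.0]
force: [-0.5, -1.1, 3.1]
width: 0.003
finger_force: 1.5
```

```bash
python3 - <<'E'
from h import *
s=ctrl.sense();print(s['time'],s['tcp_pos'],s['force'],s['width'])
im,d=ctrl.get_image("scene"); cv2.imwrite("pics/s5.png",cv2.resize(im[150:310,260:460,::-1],(750,600)))
E
```

```text
19.975 [490.19998731 223.38795787  98.61908418] [-0.5229015  -1.10495774  3.12243504] 0.0032989314235550155
```

View pics/s5.png

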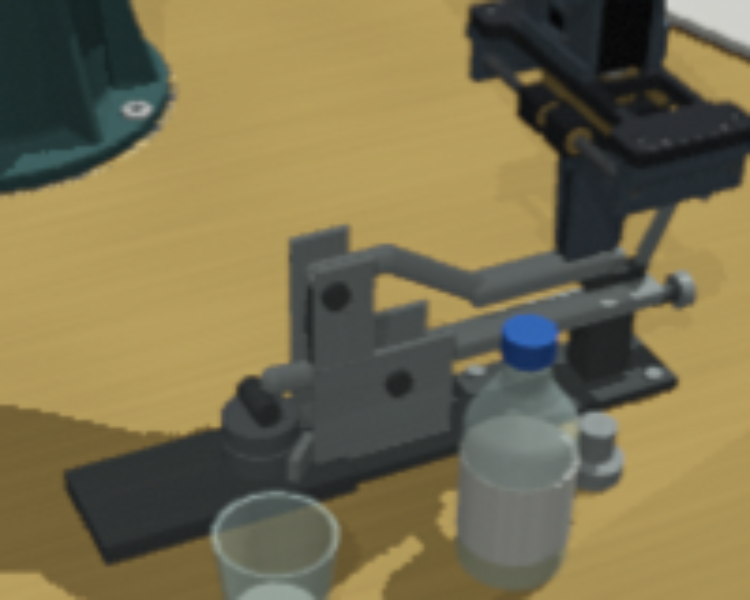

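The handle is down and locked at (555,270) in the crop. The jaw has pressed the cassette shut, so the neck no longer shows at (260,430). Now the release lever.

Call:
play_rows(
  deltas=[0,0,-0.02,0,0,0,0,0,0,-0.031,0,0,0,0,0.016,0,0,0,0,0,0,0.0165,0,0,0,0,0,0,0,0,0,0,0,0,0,0,0,0.015,0,0,0,0,0,0,0.015,0,0,0,0,0,0,0.008,0,0,0,0,0,0,0,0,0,0,0],
)

```text
time: 21.15
tcp_pos: [489.6, 255.3, 110.4]
tcp_rot: [-179.9, 0.1, 90.0]
force: [0.8, -1.6, -1.0]
width: 0.007
finger_force: 0.4
```

Call:
play_rows(
  deltas=[0.005,0,0,0,0,0,0,0.005,0,0.001,0,0,0,0,0,0,0,0,0,0,0],
)

```text
time: 21.52
tcp_pos: [490.1, 266.2, 110.6]
tcp_rot: [180.0, 0.0, 90.0]
force: [-0.1, -2.7, 2.3]
width: 0.006
finger_force: 1.7
```

Contact with the lever. I'll pull on to about y 295.

Call:
play_rows(
  deltas=[0.006,0,0.002,0,0,0,0,0.006,0,0.002,0,0,0,0,0.006,0,0.002,0,0,0,0,0.006,0,0.002,0,0,0,0,0.005,0,0.001,0,0,0,0,0,0,0,0,0,0,0],
)

```text
time: 22.28
tcp_pos: [490.2, 295.4, 101.5]
tcp_rot: [180.0, -0.0, 90.0]
force: [-0.7, -0.7, 2.6]
width: 0.005
finger_force: 1.7
```

```bash
python3 - <<'E'
from h import *
s=ctrl.sense();print(s['time'],s['tcp_pos'],s['force'],s['width'])
im,d=ctrl.get_image("scene"); cv2.imwrite("pics/s6.png",cv2.resize(im[150:310,260:460,::-1],(750,600)))
E
```

```text
22.275 [490.18552189 295.38680396 101.49869321] [-0.74313393 -0.69584628  2.57061158] 0.00473376906554447
```

View pics/s6.png

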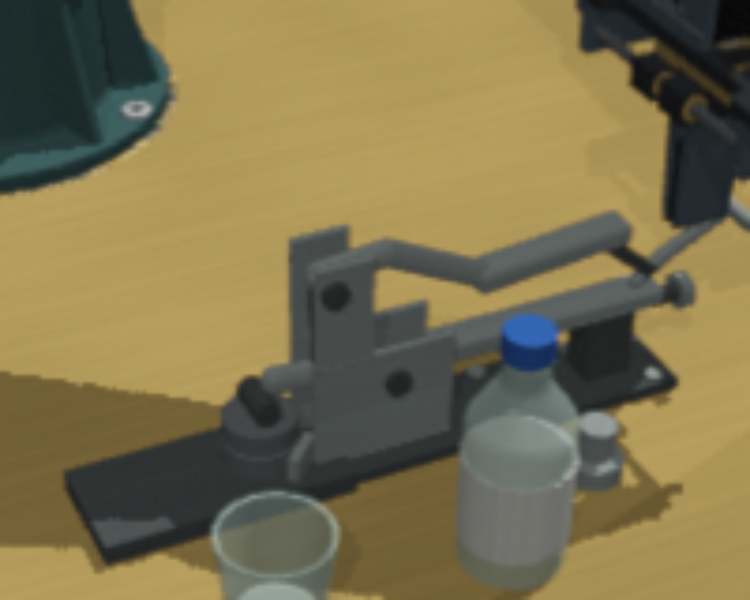

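The lever is pulled and the handle end has lifted, at (615,225) in the crop; it is either rising or resting on the toe. I'll wait a little, then measure its height.

Call:
play_rows(
  deltas=[0.002,0,0,0,0,0,0,0,0,0,0,0,0,0,0,0,0,0,0,0,0,0,0,0,0,0,0,0],
)

```text
time: 22.82
tcp_pos: [490.1, 296.8, 101.5]
tcp_rot: [180.0, -0.0, 90.0]
force: [0.3, -2.6, 1.5]
width: 0.004
finger_force: 1.6
```

```bash
cat >m.py <<'E'
from h import *
for n in ("scene","top"):
    im,d=ctrl.get_image(n); Q=cloud(cam(n),d).reshape(-1,3)
    g=lambda x0,x1,y0,y1,z0,z1:Q[(Q[:,0]>x0)&(Q[:,0]<x1)&(Q[:,1]>y0)&(Q[:,1]<y1)&(Q[:,2]>z0)&(Q[:,2]<z1)]
    for y in (160,175,190,205,220,235):
        s=g(482,498,y-6,y+6,70,260)
        if len(s): print(n,y,s[:,2].max().round(),end=' | ')
    r=g(460,520,255,340,90,150); print('rel',len(r), r.mean(0).round() if len(r) else '')
    c=g(460,520,-10,12,38,60); print('cass',len(c),np.median(c,0).round(1) if len(c) else '')
print(ctrl.sense()['time'],ctrl.sense()['tcp_pos'])
E
python3 m.py
```

```text
scene 160 109.0 | scene 175 109.0 | scene 190 112.0 | scene 205 113.0 | scene 220 114.0 | scene 235 116.0 | rel 403 [498. 292. 122.]
cass 117 [496.1   6.3  45.4]
top 160 113.0 | top 175 113.0 | top 190 115.0 | top 205 117.0 | top 220 118.0 | top 235 120.0 | rel 13 [493. 274. 109.]
cass 94 [490.5   6.7  46.5]
22.925 [490.07829838 296.82390815 101.46271994]
```

The handle has only been lifted to about 0.6 rad, so the lever needs more travel.

Call:
play_rows(
  deltas=[0.003,0,0.003,0,0,0,0,0.003,0,0.003,0,0,0,0,0.002,0,0.002,0,0,0,0,0,0,0,0,0,0,0],
)

```text
time: 23.42
tcp_pos: [490.1, 303.7, 93.6]
tcp_rot: [-180.0, 0.2, 90.1]
force: [-1.6, -21.9, 19.2]
width: 0.002
finger_force: 12.1
```

```bash
python3 m.py
```

```text
scene 160 182.0 | scene 175 195.0 | scene 190 212.0 | scene 205 221.0 | scene 220 226.0 | scene 235 102.0 | rel 425 [498. 297. 120.]
cass 94 [496.5   5.1  45.5]
top 160 184.0 | top 175 197.0 | top 190 210.0 | top 205 222.0 | top 220 231.0 | top 235 99.0 | rel 23 [493. 279. 103.]
cass 94 [490.7   6.7  46.2]
23.525 [490.06169462 303.63523609  93.68348402]
```

The handle sprang fully open. I'll let the lever return, then withdraw upward.

Call:
play_rows(
  deltas=[-0.006,0,-0.003,0,0,0,0,-0.006,0,-0.003,0,0,0,0,-0.006,0,-0.003,0,0,0,0,-0.006,0,-0.003,0,0,0,0,0,0,-0.01,0,0,0,0,0,0,-0.02,0,0,0,0,0,0,-0.04,0,0,0,0,0.02,0,-0.05,0,0,0,0,0.04,0,-0.05,0,0,0,0,0.04,0,-0.04,0,0,0,0,0,0,0,0,0,0,0,0,0,0,0,0,0,0],
)

```text
time: 25.02
tcp_pos: [489.5, 379.6, 314.4]
tcp_rot: [-180.0, 0.0, 90.0]
force: [0.3, -0.1, -0.0]
width: 0.004
finger_force: 0.0
```

```bash
python3 m.py; python3 - <<'E'
from h import *
im,d=ctrl.get_image("scene"); cv2.imwrite("pics/s7.png",cv2.resize(im[150:350,130:460,::-1],(800,485)))
E
```

```text
scene 160 184.0 | scene 175 197.0 | scene 190 209.0 | scene 205 222.0 | scene 220 226.0 | scene 235 80.0 | rel 175 [492. 275. 121.]
cass 101 [497.2   5.4  45. ]
top 160 183.0 | top 175 195.0 | top 190 209.0 | top 205 221.0 | top 220 230.0 | top 235 84.0 | rel 209 [489. 280. 127.]
cass 92 [491.    6.7  46.5]
25.125 [489.56948885 378.95429602 313.42598979]
```

View pics/s7.png

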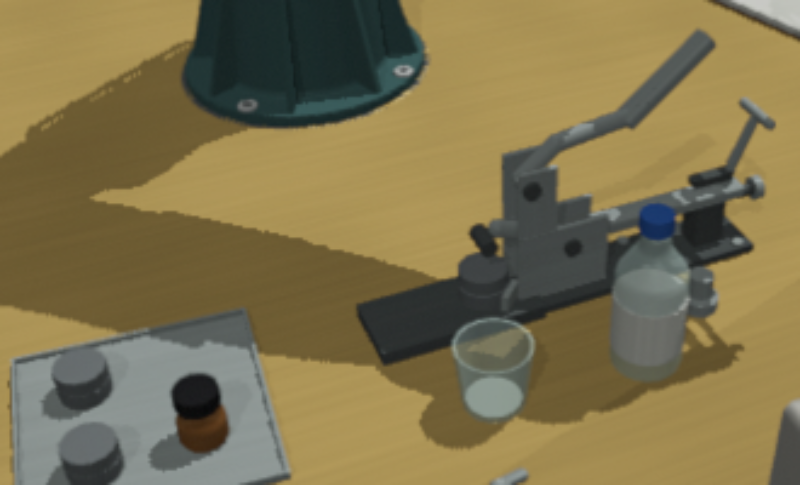

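The pliers are open, the lever is back at rest, and the shut cassette stands upright in the V at (485,280) in the crop. Everything else is in place, so I'm handing in.

```bash
python3 -c "
from workcell import ctrl
print(ctrl.close_job())"
```

```text
the job is handed in; nothing more can be done
None
```

The job is handed in at about 25 s: the cassette is pressed shut and standing in the V, the pliers are fully open with the release lever at rest, and nothing else looked disturbed in the last picture; no verdict was returned.

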